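Make up two assembly kits for the milled stands

TASK

Make up the two assembly kits: put the large black-sealed bearing, the red clamp block and the black knob into the blue tray, and the small orange-sealed bearing and the brass bush into the yellow tray. Give each piece a compartment of its own, upright as it stands now, flat on the compartment's floor and about in its middle; which compartment of the tray does not matter. Leave the green block and the steel nut where they are, and let go of everything at the end.

Things in the scene. Friction and masses are not known exactly. Their poses are not given: they have to be found in the camera images.
- blue_tray: blue kit tray fixed to the bench, 74 x 214 mm and 9 mm high, with three square compartments in a row along its y axis. Each compartment is 66 x 66 mm inside; floor 3 mm thick, walls 4 mm thick and 9 mm high (6 mm above the floor). Origin: centre of its underside, z up; the compartment centres lie at y = -70, 0 and +70 mm, x = 0, in its frame, the compartment floor at z = 3 mm.
- yellow_tray: yellow kit tray fixed to the bench, like the blue one but 74 x 144 mm with two compartments of 66 x 66 mm, centres at y = -35 and +35 mm, x = 0, in its frame, floor at z = 3 mm, walls 9 mm high.
- large_bearing: large steel ball bearing with a black seal, lying flat: a disc of 47 mm diameter, 20 mm high (solid to the fingers; the bore is closed). Its origin is the centre of its underside, z up.
- small_bearing: small steel ball bearing with an orange seal, lying flat: a disc of 35 mm diameter, 18 mm high. Its origin is the centre of its underside, z up.
- brass_bush: brass flanged bush standing on its flange: flange 36 mm diameter and 5 mm thick at the bottom, above it a round body of 24 mm diameter; 34 mm high in all. Take it by the 24 mm body, above the flange. Its origin is the centre of its underside, z up.
- black_knob: black fluted machine knob with a steel dot in its top, standing: a cylinder of 36 mm diameter (39 mm over the flutes, which are appearance only), 30 mm high. Its origin is the centre of its underside, z up.
- red_block: red anodised clamp block with a dark slot across it and two screw heads on top: 44 mm (its x) by 26 mm (its y), 30 mm high. Its origin is the centre of its underside, z up. It stands turned up to 26 degrees from the world x axis.
- green_block: green anodised clamp block, same shape and size as the red one (44 x 26 x 30 mm); not wanted, to be left where it is. Its origin is the centre of its underside, z up.
- steel_nut: large steel hexagon nut, 36 mm across flats, 19 mm high, lying flat; not wanted, to be left where it is. Its origin is the centre of its underside, z up.

How it is judged:
By the outcome, as a careful person would: the job done as asked, in the order asked, and still so for the second after the job is handed in, with the robot touching nothing.
It also fails if it takes over 99 s, if anything falls off the work surface, if the arm or the gripper's body presses on something with over 40 N, if the wrist force passes 120 N, or if a joint passes its speed limit or range.

ROBOT

A 7-joint arm with a two-finger parallel gripper is mounted at the origin on the work surface. World frame = base frame: x ahead of the robot, y to its left, z up, the work surface at z = 0. Lengths are in m, angles in rad, forces in N, time in s.
With the tool pointing down it reaches from about 0.4 to 0.85 m from the base axis. Payload 10.4 kg.
Tool frame: the origin (TCP) lies on the mounting face of the last link; the fingertips stand 173 mm ahead of it and the grasp point (between the pads) lies 155 mm ahead of it (manip.tip_extent is the distance from the TCP to the fingertips, in m); z points along the fingers, y is the line along which they close (so a half turn about z gives the same grasp; the last joint's range is limited). The gripper opens to 85 mm and grips with 20 to 120 N. Pads are 22 mm wide; open, the fingers measure 114 mm over their backs; the gripper's body (76 mm by 85 mm) begins 54 mm behind the grasp point. The pads swing forward as they close: fully open they stand 13 mm farther back than shut.
Start: joints at [1.26, 0.332, -0.065, 1.46, 0.022, 1.35, -0.088], TCP at [0.177, -0.599, 0.405] pointing down, gripper open.
Joint ranges: [-2.6, 2.6], [-0.5, 2.12], [-1.47, 1.34], [0.16, 2.42], [-1.27, 4.41], [0.06, 2.06], [-2.6, 2.6]. Speed limits (rad/s): [2.22, 2.22, 2.79, 2.79, 3.14, 3.14, 3.14].

INTERFACE

Orientations are given as a unit quaternion [x, y, z, w].
In Python, from workcell import manip gives the robot as it stands.
- The arm moves only by the tool move_arm, never from a script. Its argument "plan" is one flat list of numbers, 7 for each row, row after row: the turn, a rotation vector about the tool's x, y, z in rad, then the shift along the tool's x, y, z in m, then the finger opening in m, from 0 to 0.0854. In form: [ax, ay, az, dx, dy, dz, gripper, ax, ay, az, dx, dy, dz, gripper, ...]. A call has 1 to 12 rows; each row is the pose to reach, as a shift and turn from the pose commanded when the call began, along the tool's axes at that moment; what a row does not reach only later rows make up. A row lasts 1/8 s, in which the tool goes at most 62.5 mm and 10.7 degrees, less where a joint would pass 70% of its speed; a pose out of reach is approached as far as the arm can. A call with a gripper value outside its range is refused whole. The fingers move at their own pace and stop on an object; "squeeze" is the grip in N (left out, the last holds). Time passes only in rows, so rows that repeat a pose let the fingers close. It gives the time, the measured TCP pose, the force, the opening and the grip force at its end, in the units of the state.
- manip.get_obs(): the state, without advancing time (a new reading comes with each control period).
- manip.camera(name): name is "scene" or "top" or "wrist"; returns a dict with "color" (384x512x3 uint8, red, green, blue), "fx", "fy", "cx", "cy" (pixels), "cam_to_world" (4x4, takes a point from camera to world coordinates); the wrist camera has in their place "mount" (4x4, takes a point from camera to tool coordinates, whose origin is the TCP and whose axes are the flange's). Camera axes: x right, y down, z forward; pixel columns grow to the right and rows downward; lengths in m; the calibration is good to about 2 mm. A picture is of the moment at which its call begins: read the wrist's pose just before it. There is no depth.
- manip.hand_in(): hands the job in; it is judged then, once.
Trained networks look in a picture, given as the dict that the camera call returned (one of the last four; its "shot" number tells which), for a name from the list of things; names that differ only in an ending like _2 or _b are one class to them, and where a whole thing is asked for, a point or a joint stands for the part that bears it (a point fixed in the world has none). Each returns a list of dicts, best first, with "conf" (0 to 1); they miss things now and then, are a little off and sometimes report something else, mostly with a low value. They report only what shows in the picture. A call takes as long as a camera call.
- manip.look_for(picture, label): "position" ([x, y, z] in m, in the coordinates of the camera as it stood for that picture, good to about 4 mm: the middle of the surface that is visible of it).
- manip.silhouettes(picture, label): "pixels" (384x512 bool, what is visible of it).
- manip.tip_of(picture, label): "position" ([x, y, z] in m, in the coordinates of the camera as it stood for that picture, good to about 4 mm: a listed point, or the origin of a listed thing).
The state is a dict: "clock": time; "joint_pos": joint angles; "joint_velocities": joint speeds; "tau": joint torques, N m; "position": TCP position; "ee_rot": TCP orientation; "ft_force": force on the tool from outside, world axes, zero at the start; "torque": the same for the moment, N m; "grip_width": opening from 0.0 (shut) to 1.0 (fully open); "grasp_force": force on a finger pad.
Only numpy, scipy, OpenCV 4.12 (cv2) and the standard library are available. Lean on these libraries where they do the work, as an engineer would, in place of code of your own. Each camera call takes 0.05 s, during which the arm holds its last target. There are 200 camera calls.

## Working session

There is one attempt and no reset: what is moved stays moved. The work goes in short steps, Python scripts to look and compute and a tool call to move; the robot and the scene stay as the last step left them, time stands still between calls to the robot, and variables do not carry over. Pictures are saved under pics/ and viewed, at most 14 in all, crops included, and the job is handed in when it is done.

Besides the shell and the picture viewer there is one more tool, called in YAML: its name, and indented under it one key for each argument. move_arm: Moves the arm, as the interface text tells. Its arguments: {"type":"object","properties":{"plan":{"type":"array","items":{"type":"number"}},"squeeze":{"type":"number"}},"required":["plan"]}

```bash
ls; mkdir -p pics; python3 - <<'E'
from workcell import manip
import cv2
o=manip.get_obs(); print(o)
for n in ["top","scene"]:
    p=manip.camera(n); cv2.imwrite(f"pics/{n}0.png",p["color"][:,:,::-1]); print(n,p["fx"],p["cx"],p["cy"],p["cam_to_world"])
E
```

```text
pics
{'clock': 0.0, 'joint_pos': array([ 1.26041314,  0.33286915, -0.06468202,  1.460961  ,  0.02159074,
        1.34989831, -0.08849096]), 'joint_velocities': array([ 1.03886975e-03,  6.04276994e-04, -1.96886151e-03, -1.20816184e-03,
        7.01236717e-05,  2.02815608e-03,  1.10212784e-03]), 'tau': array([-4.06590325e-04, -6.25443721e+01,  4.93880978e-02, -3.91594863e+01,
        1.62703462e-02,  1.01547901e-02,  9.23768880e-06]), 'position': array([ 0.17735151, -0.59916886,  0.40390801]), 'ee_rot': array([ 9.89664380e-01,  1.43401174e-01, -1.35155821e-04, -7.07605535e-04]), 'ft_force': array([-0.29939006,  0.47944351, -0.26321057]), 'torque': array([ 1.01300760e-02,  7.78544543e-06, -4.22692791e-02]), 'grasp_force': 0.0, 'grip_width': 0.999145530260748}
top 366.7095151934646 259.046181118602 183.54548673921383 [[ 0.00908525 -0.99569713  0.09222086  0.47152383]
 [-0.99988509 -0.01016512 -0.01124657  0.02056578]
 [ 0.01213562 -0.09210808 -0.99567506  0.7050313 ]
 [ 0.          0.          0.          1.        ]]
scene 459.0249028792886 252.82307447589184 194.33353835537093 [[ 0.28409088  0.67845108 -0.67749281  1.24498353]
 [ 0.95868666 -0.21173833  0.18996517 -0.20475739]
 [-0.01456913 -0.70347069 -0.71057493  0.7621722 ]
 [ 0.          0.          0.          1.        ]]
```

View pics/top0.png

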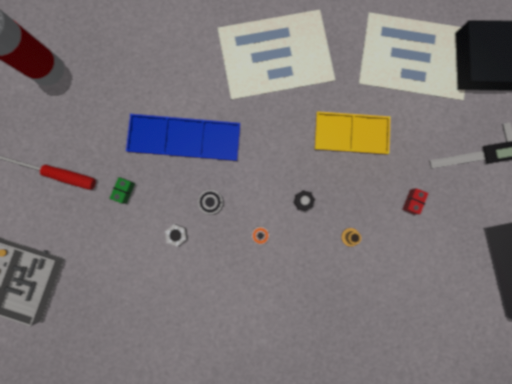

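```bash
cat > h.py <<'E'
from workcell import manip
import numpy as np, cv2
from scipy.spatial.transform import Rotation as R
def c2w(p,o=None):
    if "cam_to_world" in p: return np.array(p["cam_to_world"])
    T=np.eye(4);T[:3,:3]=R.from_quat(o["ee_rot"]).as_matrix();T[:3,3]=o["position"];return T@np.array(p["mount"])
def ray(p,M,uv,z):
    uv=np.atleast_2d(uv).astype(float)
    d=np.c_[(uv[:,0]-p["cx"])/p["fx"],(uv[:,1]-p["cy"])/p["fy"],np.ones(len(uv))]@M[:3,:3].T
    return M[:3,3]+d*((z-M[2,3])/d[:,2])[:,None]
def w(M,x): return M[:3,:3]@np.array(x)+M[:3,3]
H=dict(blue_tray=.009,yellow_tray=.009,large_bearing=.020,small_bearing=.018,brass_bush=.034,black_knob=.030,red_block=.030,green_block=.030,steel_nut=.019)
E
python3 - <<'E'
from h import *
for n in ["top","scene"]:
    for l in H:
        p=manip.camera(n); M=c2w(p)
        for d in manip.tip_of(p,l)[:2]: print(n,l,round(d["conf"],2),w(M,d["position"]).round(3),end=' ')
        for s in manip.silhouettes(p,l)[:2]:
            m=s["pixels"].astype(np.uint8); c=max(cv2.findContours(m,0,2)[0],key=cv2.contourArea)
            q=ray(p,M,c[:,0],H[l]).astype(np.float32)[:,:2]
            r=cv2.minAreaRect(q*1000); print('sil',round(s["conf"],2),m.sum(),np.round(r[0]),np.round(r[1]),round(r[2]),end=' ')
        print()
E
```

```text
top blue_tray 0.69 [ 0.626  0.159 -0.001] sil 0.75 4217 [625. 160.] [212.  75.] 86 
top yellow_tray 0.86 [ 0.639 -0.168  0.002] sil 0.58 2872 [ 637. -169.] [148.  78.] 89 
top large_bearing 0.95 [0.502 0.105 0.001] sil 0.96 515 [500. 103.] [45. 47.] 1 
top small_bearing 0.74 [0.439 0.015 0.001] sil 0.67 279 [439.   9.] [33. 32.] 0 sil 0.21 270 [ 437. -160.] [32. 33.] 89 
top brass_bush 0.64 [ 0.436 -0.165 -0.001] top brass_bush 0.22 [ 0.506 -0.069 -0.001] sil 0.69 261 [ 438. -154.] [31. 32.] 26 
top black_knob 0.76 [ 0.504 -0.069 -0.003] sil 0.19 487 [518. 263.] [37. 47.] 69 
top red_block 0.65 [ 0.502 -0.284 -0.002] top red_block 0.63 [0.63  0.162 0.   ] sil 0.85 454 [ 505. -277.] [35. 48.] 70 sil 0.37 260 [440.  10.] [31. 31.] 46 
top green_block 0.62 [0.518 0.269 0.002] sil 0.85 439 [519. 264.] [34. 44.] 70 sil 0.23 515 [499. 102.] [44. 46.] 1 
top steel_nut 0.8 [0.436 0.167 0.001] sil 0.6 398 [438. 165.] [39. 40.] 46 sil 0.54 289 [ 438. -158.] [34. 34.] 26 
scene blue_tray 0.75 [0.625 0.156 0.002] scene blue_tray 0.47 [ 0.438  0.01  -0.001] sil 0.67 2674 [630. 154.] [219.  85.] 86 
scene yellow_tray 0.69 [ 0.641 -0.169 -0.003] 
scene large_bearing 0.52 [0.506 0.102 0.   ] sil 0.87 265 [509.  96.] [43. 56.] 71 
scene small_bearing 0.62 [0.443 0.011 0.   ] sil 0.71 161 [448.   4.] [32. 51.] 75 
scene brass_bush 0.6 [0.501 0.101 0.002] scene brass_bush 0.52 [ 0.436 -0.168  0.002] sil 0.78 199 [ 459. -170.] [61. 32.] 8 
scene black_knob 0.82 [ 0.507 -0.069  0.006] sil 0.5 279 [519. -78.] [36. 62.] 77 
scene red_block 0.61 [ 0.505 -0.286  0.006] sil 0.74 332 [ 520. -285.] [37. 65.] 73 
scene green_block 0.81 [0.521 0.268 0.001] sil 0.57 261 [532. 258.] [31. 76.] 65 sil 0.27 303 [ 519. -284.] [35. 62.] 73 
scene steel_nut 0.71 [ 0.44   0.165 -0.   ] sil 0.49 198 [448. 159.] [37. 54.] 69
```

```bash
cat >> h.py <<'E'
def go(*wps):
    "wps: (x,y,z,theta_deg) of TCP, tool down, tool x at theta; prints turn, shift from now"
    o=manip.get_obs(); A=R.from_quat(o["ee_rot"])
    for x,y,z,t in wps:
        B=R.from_euler('z',t,degrees=True)*R.from_euler('x',180,degrees=True)
        print((A.inv()*B).as_rotvec().round(3),A.inv().apply(np.array([x,y,z])-o["position"]).round(4))
E
python3 - <<'E'
from h import *
print(manip.tip_extent, [a for a in dir(manip) if a[0]!='_'])
go((.40,-.3,.38,50),(.503,.103,.33,90))
E
```

```text
0.1734 ['MotionError', 'camera', 'get_obs', 'hand_in', 'look_for', 'silhouettes', 'tip_extent', 'tip_of']
[ 0.     0.    -0.585] [ 0.2984 -0.2238  0.0247]
[ 0.     0.    -1.283] [ 0.5115 -0.581   0.0747]
```

move_arm:
  plan: [0,0,-0.585,0.298,-0.224,0.025,0.085,0,0,-0.585,0.298,-0.224,0.025,0.085,0,0,-0.585,0.298,-0.224,0.025,0.085,0,0,-0.585,0.298,-0.224,0.025,0.085,0,0,-0.585,0.298,-0.224,0.025,0.085,0,0,-1.283,0.5115,-0.581,0.075,0.085,0,0,-1.283,0.5115,-0.581,0.075,0.085,0,0,-1.283,0.5115,-0.581,0.075,0.085,0,0,-1.283,0.5115,-0.581,0.075,0.085,0,0,-1.283,0.5115,-0.581,0.075,0.085,0,0,-1.283,0.5115,-0.581,0.075,0.085,0,0,-1.283,0.5115,-0.581,0.075,0.085]
  squeeze: 40

```text
clock: 4.3
position: [0.492, 0.0681, 0.3343]
ee_rot: [0.707, 0.707, 0.0, 0.001]
ft_force: [1.5, -1.3, 0.6]
grip_width: 0.997
grasp_force: 0.0
```

```bash
cat >> h.py <<'E'
def near(*ls,pic=None):
    o=manip.get_obs(); p=manip.camera("wrist"); M=c2w(p,o)
    if pic: cv2.imwrite(f"pics/{pic}.png",p["color"][:,:,::-1])
    for l in ls:
        for d in manip.tip_of(p,l)[:2]: print(l,'tip',round(d["conf"],2),w(M,d["position"]).round(4))
        for s in manip.silhouettes(p,l)[:2]:
            m=s["pixels"].astype(np.uint8); c=max(cv2.findContours(m,0,2)[0],key=cv2.contourArea)
            q=ray(p,M,c[:,0],H[l]).astype(np.float32)[:,:2]
            r=cv2.minAreaRect(q*1000); print(l,'sil',round(s["conf"],2),m.sum(),np.round(r[0]),np.round(r[1]),round(r[2],1),'circ',np.round(cv2.minEnclosingCircle(q*1000)[0]),'row/col',c[:,0].min(0),c[:,0].max(0))
    print(o["position"],M[:3,3])
E
python3 - <<'E'
from h import *
near("large_bearing","blue_tray",pic="w1")
go((.503,.103,.20,90))
E
```

```text
large_bearing tip 0.85 [ 0.4993  0.0983 -0.0014]
large_bearing sil 0.79 2664 [501. 104.] [46. 47.] 89.9 circ [500. 103.] row/col [234 105] [291 162]
blue_tray tip 0.84 [ 0.6264  0.1582 -0.0056]
blue_tray tip 0.45 [ 0.5074 -0.0754 -0.    ]
blue_tray sil 0.9 18037 [622. 129.] [155.  78.] 85.9 circ [623. 129.] row/col [350   0] [480 192]
[0.49195829 0.06812332 0.33434228] [0.49071095 0.1461296  0.30286313]
[-0.  0.  0.] [0.037  0.0114 0.1339]
```

View pics/w1.png

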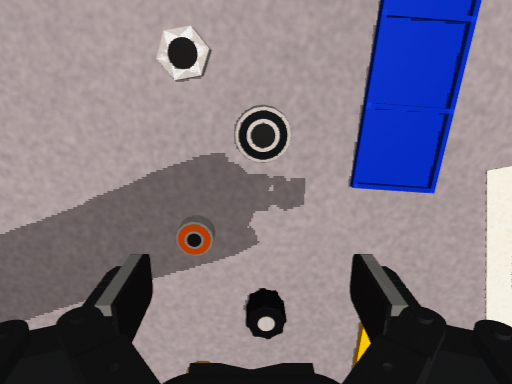

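move_arm:
  plan: [0,0,0,0.035,0.009,0.04,0.085,0,0,0,0.035,0.009,0.08,0.085,0,0,0,0.035,0.009,0.12,0.085,0,0,0,0.035,0.009,0.154,0.085,0,0,0,0.035,0.009,0.154,0.085,0,0,0,0.035,0.009,0.154,0.085,0,0,0,0.035,0.009,0.154,0.04,0,0,0,0.035,0.009,0.154,0.04,0,0,0,0.035,0.009,0.154,0.04,0,0,0,0.035,0.009,0.154,0.04,0,0,0,0.035,0.009,0.154,0.04]
  squeeze: 40

```text
clock: 5.92
position: [0.5011, 0.1013, 0.1813]
ee_rot: [0.707, 0.707, 0.0, 0.001]
ft_force: [-3.4, -1.8, 11.5]
grip_width: 0.532
grasp_force: 39.2
```

move_arm:
  plan: [0,0,0,0,0,-0.04,0.04,0,0,0,0,0,-0.08,0.04,0,0,0.07,0.063,0.065,-0.08,0.04,0,0,0.07,0.126,0.129,-0.08,0.04,0,0,0.07,0.126,0.129,-0.08,0.04,0,0,0.07,0.126,0.129,-0.08,0.04,0,0,0.07,0.126,0.129,-0.08,0.04,0,0,0.07,0.126,0.129,-0.045,0.04,0,0,0.07,0.126,0.129,-0.015,0.04,0,0,0.07,0.126,0.129,-0.015,0.04,0,0,0.07,0.126,0.129,-0.015,0.04]

```text
clock: 7.3
position: [0.6299, 0.2268, 0.1968]
ee_rot: [0.732, 0.682, 0.001, 0.001]
ft_force: [1.1, 0.2, -2.2]
grip_width: 0.528
grasp_force: 42.8
```

```bash
python3 - <<'E'
from h import *
o=manip.get_obs();print(o["position"],o["ft_force"],o["grip_width"])
near("blue_tray","large_bearing",pic="w2")
E
```

```text
[0.62993856 0.2268498  0.19677226] [ 1.13747078  0.24616486 -2.22660055] 0.5279630004753675
blue_tray tip 0.87 [ 0.6255  0.1574 -0.0022]
blue_tray sil 0.92 16157 [632. 245.] [45. 74.] 85.9 circ [632. 244.] row/col [177 165] [334 252]
large_bearing tip 0.84 [0.6304 0.2265 0.0103]
large_bearing sil 0.87 9361 [629. 224.] [58. 51.] 81.6 circ [629. 224.] row/col [197 202] [304 312]
[0.62993856 0.2268498  0.19677226] [0.63416394 0.30468278 0.16535696]
```

View pics/w2.png

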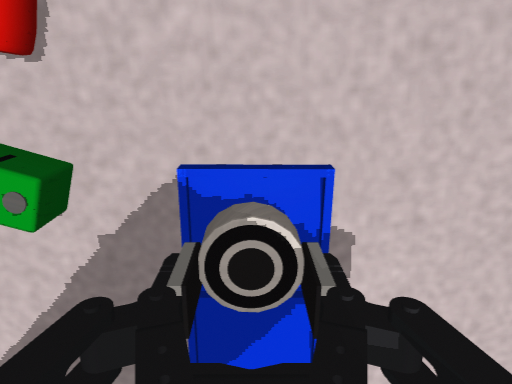

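move_arm:
  plan: [0,0,0,0,0,0.006,0.04,0,0,0,0,0,0.012,0.04,0,0,0,0,0,0.012,0.04,0,0,0,0,0,0.012,0.04,0,0,0,0,0,0.012,0.06,0,0,0,0,0,0.012,0.06,0,0,0,0,0,0.012,0.065,0,0,0,0,0,-0.03,0.065,0,0,0,0,0,-0.07,0.08,0,0,0,0,0,-0.1,0.085]

```text
clock: 8.8
position: [0.6297, 0.2276, 0.2969]
ee_rot: [0.731, 0.682, 0.001, 0.0]
ft_force: [0.8, 0.2, -0.4]
grip_width: 0.995
grasp_force: 0.0
```

```bash
python3 - <<'E'
from h import *
near("large_bearing")
go((.504,-.284+0.0,.30,70))
E
```

```text
large_bearing tip 0.98 [ 0.6299  0.2248 -0.0024]
large_bearing sil 0.67 3143 [629. 231.] [49. 46.] 66.8 circ [628. 231.] row/col [219 153] [281 216]
[0.62973124 0.22757108 0.29686872] [0.63387633 0.30542038 0.2654804 ]
[ 0.003 -0.001  0.279] [-0.5192 -0.0898 -0.0041]
```

move_arm:
  plan: [0,0,0.279,-0.519,-0.09,-0.004,0.085,0,0,0.279,-0.519,-0.09,-0.004,0.085,0,0,0.279,-0.519,-0.09,-0.004,0.085,0,0,0.279,-0.519,-0.09,-0.004,0.085,0,0,0.279,-0.519,-0.09,-0.004,0.085,0,0,0.279,-0.519,-0.09,-0.004,0.085,0,0,0.279,-0.519,-0.09,-0.004,0.085,0,0,0.279,-0.519,-0.09,-0.004,0.085,0,0,0.279,-0.519,-0.09,-0.004,0.085,0,0,0.279,-0.519,-0.09,-0.004,0.085,0,0,0.279,-0.519,-0.09,-0.004,0.085,0,0,0.279,-0.519,-0.09,-0.004,0.085]

```text
clock: 10.45
position: [0.5041, -0.2826, 0.2988]
ee_rot: [0.818, 0.575, 0.0, -0.0]
ft_force: [-0.2, -1.1, 0.2]
grip_width: 0.994
grasp_force: 0.0
```

```bash
python3 - <<'E'
from h import *
near("red_block",pic="w3")
E
```

```text
red_block tip 0.69 [ 0.5079 -0.2847 -0.0012]
red_block sil 0.7 2542 [ 507. -280.] [33. 44.] 68.8 circ [ 506. -281.] row/col [225 166] [286 210]
[ 0.50406484 -0.28259593  0.29883909] [ 0.5292568  -0.20920391  0.26743701]
```

View pics/w3.png

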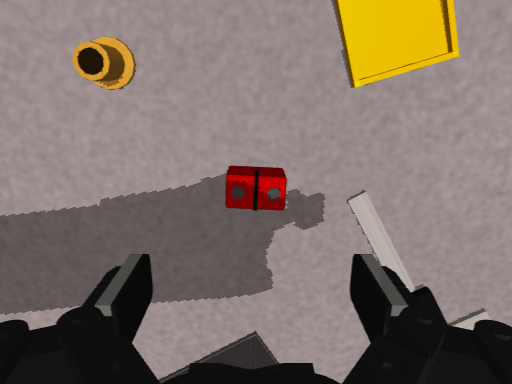

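move_arm:
  plan: [0,0,0.017,-0.001,0.0035,0.04,0.072,0,0,0.017,-0.001,0.0035,0.08,0.072,0,0,0.017,-0.001,0.0035,0.116,0.072,0,0,0.017,-0.001,0.0035,0.116,0.072,0,0,0.017,-0.001,0.0035,0.116,0.072,0,0,0.017,-0.001,0.0035,0.116,0.036,0,0,0.017,-0.001,0.0035,0.116,0.036,0,0,0.017,-0.001,0.0035,0.116,0.036,0,0,0.017,-0.001,0.0035,0.116,0.036,0,0,0.017,-0.001,0.0035,0.116,0.036]

```text
clock: 11.85
position: [0.5071, -0.2865, 0.1848]
ee_rot: [0.824, 0.567, 0.0, 0.001]
ft_force: [-1.1, 1.0, 6.0]
grip_width: 0.507
grasp_force: 41.1
```

```bash
python3 - <<'E'
from h import *
o=manip.get_obs();print(o["position"])
go((.507,-.2865,.27,69),(.620,.089,.27,86),(.620,.089,.205,86))
E
```

```text
[ 0.5070691  -0.28654221  0.18476705]
[0.002 0.001 0.   ] [-0.      0.0001 -0.0852]
[ 0.002  0.001 -0.296] [ 0.391  -0.0288 -0.0856]
[ 0.002  0.001 -0.296] [ 0.3911 -0.029  -0.0206]
```

move_arm:
  plan: [0,0,0,0,0,-0.05,0.036,0,0,0,0.02,0,-0.085,0.036,0,0,-0.296,0.391,-0.029,-0.085,0.036,0,0,-0.296,0.391,-0.029,-0.085,0.036,0,0,-0.296,0.391,-0.029,-0.085,0.036,0,0,-0.296,0.391,-0.029,-0.085,0.036,0,0,-0.296,0.391,-0.029,-0.085,0.036,0,0,-0.296,0.391,-0.029,-0.085,0.036,0,0,-0.296,0.391,-0.029,-0.085,0.036,0,0,-0.296,0.391,-0.029,-0.06,0.036,0,0,-0.296,0.391,-0.029,-0.02,0.036,0,0,-0.296,0.391,-0.029,-0.02,0.036]

```text
clock: 13.35
position: [0.6183, 0.088, 0.2009]
ee_rot: [0.732, 0.682, -0.002, -0.001]
ft_force: [-0.7, 0.5, -1.3]
grip_width: 0.502
grasp_force: 41.5
```

```bash
python3 - <<'E'
from h import *
near("red_block","blue_tray",pic="w4")
E
```

```text
red_block tip 0.95 [0.614  0.0928 0.0168]
red_block sil 0.89 8251 [616.  88.] [42. 49.] 86.1 circ [616.  87.] row/col [196 218] [304 300]
blue_tray tip 0.72 [ 0.6248  0.1589 -0.003 ]
blue_tray sil 0.57 36602 [624. 139.] [116.  74.] 85.8 circ [625. 139.] row/col [175   0] [352 252]
blue_tray sil 0.18 8362 [615.  76.] [49. 56.] 86.1 circ [614.  75.] row/col [196 218] [304 301]
[0.61826688 0.08802475 0.20085026] [0.6222928  0.16581181 0.16928413]
```

View pics/w4.png

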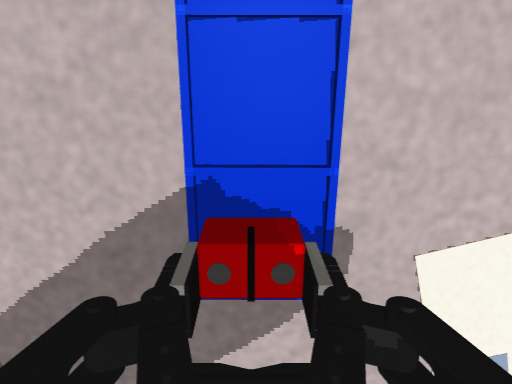

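move_arm:
  plan: [0,0,0,0,0.002,0.006,0.036,0,0,0,0,0.002,0.0125,0.036,0,0,0,0,0.002,0.0125,0.036,0,0,0,0,0.002,0.0125,0.036,0,0,0,0,0.002,0.0125,0.055,0,0,0,0,0.002,0.0125,0.06,0,0,0,0,0.002,0.0125,0.062,0,0,0,0,0.002,-0.03,0.065,0,0,0,0,0.002,-0.07,0.075,0,0,0,0,0.002,-0.1,0.075]

```text
clock: 14.85
position: [0.6215, 0.0893, 0.3051]
ee_rot: [0.731, 0.682, 0.001, 0.0]
ft_force: [0.1, -0.2, -0.3]
grip_width: 0.878
grasp_force: 0.0
```

```bash
python3 - <<'E'
from h import *
near("red_block","black_knob")
go((.505,-.069,.30,90))
E
```

```text
red_block tip 0.91 [0.6194 0.0934 0.0065]
red_block sil 0.83 2431 [620.  95.] [32. 44.] 86.0 circ [620.  94.] row/col [220 162] [279 204]
black_knob tip 0.78 [ 0.5037 -0.0736 -0.0009]
black_knob sil 0.47 247 [529. -47.] [11. 29.] 15.9 circ [527. -47.] row/col [147 334] [162 361]
[0.62147438 0.0892946  0.30508565] [0.62563353 0.16713074 0.27366693]
[-0.001  0.    -0.07 ] [-0.1657 -0.1048  0.0026]
```

move_arm:
  plan: [0,0,-0.07,-0.166,-0.105,0.003,0.075,0,0,-0.07,-0.166,-0.105,0.003,0.075,0,0,-0.07,-0.166,-0.105,0.003,0.075,0,0,-0.07,-0.166,-0.105,0.003,0.075,0,0,-0.07,-0.166,-0.105,0.003,0.075,0,0,-0.07,-0.166,-0.105,0.003,0.075]

```text
clock: 15.85
position: [0.5056, -0.0676, 0.2999]
ee_rot: [0.706, 0.708, 0.0, -0.0]
ft_force: [-0.4, -0.7, 0.6]
grip_width: 0.876
grasp_force: 0.0
```

```bash
python3 - <<'E'
from h import *
near("black_knob",pic="w5")
E
```

```text
black_knob tip 0.81 [ 0.5033 -0.0758 -0.0026]
black_knob sil 0.84 2287 [505. -70.] [43. 37.] 77.7 circ [505. -69.] row/col [226 166] [278 223]
[ 0.50560673 -0.06758671  0.29991229] [0.50408418 0.0104672  0.2685548 ]
```

View pics/w5.png

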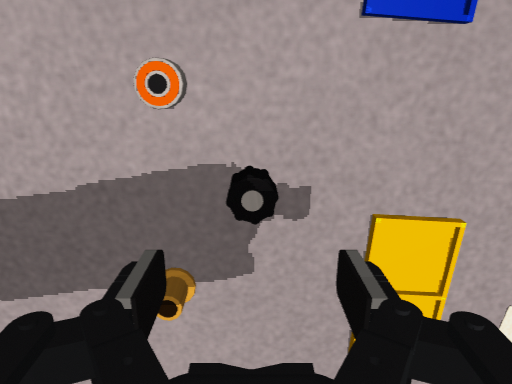

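move_arm:
  plan: [0,0,0,-0.007,-0.001,0.04,0.072,0,0,0,-0.007,-0.001,0.08,0.072,0,0,0,-0.007,-0.001,0.117,0.07,0,0,0,-0.007,-0.001,0.117,0.07,0,0,0,-0.007,-0.001,0.117,0.07,0,0,0,-0.007,-0.001,0.117,0.03,0,0,0,-0.007,-0.001,0.117,0.03,0,0,0,-0.007,-0.001,0.117,0.03,0,0,0,-0.007,-0.001,0.117,0.03,0,0,0,-0.007,-0.001,0.117,0.03]

```text
clock: 17.25
position: [0.5046, -0.0762, 0.1845]
ee_rot: [0.707, 0.707, 0.0, 0.001]
ft_force: [-1.9, 0.0, 8.9]
grip_width: 0.406
grasp_force: 39.1
```

```bash
python3 - <<'E'
from h import *
go((.505,-.0745,.27,90),(.625,.159,.27,86),(.625,.159,.20,86))
E
```

```text
[ 0.002  0.001 -0.   ] [ 0.0016  0.0006 -0.0855]
[0.002 0.001 0.07 ] [ 0.2352  0.1206 -0.0855]
[0.002 0.001 0.07 ] [ 0.2352  0.1204 -0.0155]
```

move_arm:
  plan: [0,0,0,0,0,-0.05,0.03,0,0,0,0,0,-0.085,0.03,0,0,0.07,0.234,0.1205,-0.085,0.03,0,0,0.07,0.234,0.1205,-0.085,0.03,0,0,0.07,0.234,0.1205,-0.085,0.03,0,0,0.07,0.234,0.1205,-0.085,0.03,0,0,0.07,0.234,0.1205,-0.085,0.03,0,0,0.07,0.234,0.1205,-0.085,0.03,0,0,0.07,0.234,0.1205,-0.05,0.03,0,0,0.07,0.234,0.1205,-0.015,0.03,0,0,0.07,0.234,0.1205,-0.015,0.03,0,0,0.07,0.234,0.1205,-0.015,0.03]

```text
clock: 18.75
position: [0.625, 0.1568, 0.1998]
ee_rot: [0.732, 0.681, 0.001, 0.001]
ft_force: [0.0, -0.2, -0.5]
grip_width: 0.4
grasp_force: 40.5
```

```bash
python3 - <<'E'
from h import *
near("black_knob",pic="w6")
E
```

```text
black_knob tip 0.75 [0.6242 0.1599 0.0142]
black_knob sil 0.68 7247 [625. 157.] [53. 39.] 76.3 circ [624. 157.] row/col [209 205] [293 312]
[0.62500432 0.15682502 0.19975527] [0.62929357 0.23464414 0.16831649]
```

View pics/w6.png

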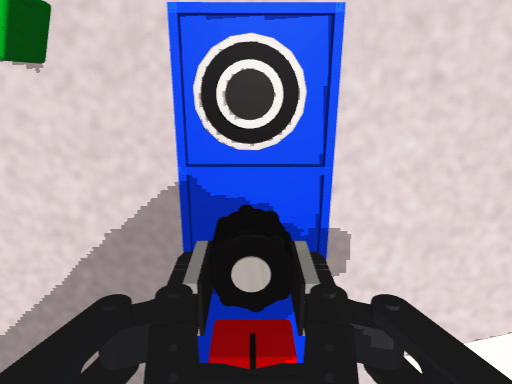

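move_arm:
  plan: [0,0,0,0.001,0.001,0.006,0.03,0,0,0,0.001,0.001,0.012,0.03,0,0,0,0.001,0.001,0.012,0.03,0,0,0,0.001,0.001,0.012,0.03,0,0,0,0.001,0.001,0.012,0.045,0,0,0,0.001,0.001,0.012,0.05,0,0,0,0.001,0.001,0.012,0.055,0,0,0,0.001,0.001,-0.03,0.06,0,0,0,0.001,0.001,-0.07,0.07,0,0,0,0.001,0.001,-0.1,0.07]

```text
clock: 20.15
position: [0.6256, 0.159, 0.2998]
ee_rot: [0.731, 0.682, 0.001, 0.0]
ft_force: [-0.2, 0.0, -0.6]
grip_width: 0.823
grasp_force: 0.0
```

```bash
python3 - <<'E'
from h import *
near("black_knob")
go((.439,.012,.30,90))
E
```

```text
black_knob tip 0.92 [0.6232 0.1621 0.0034]
black_knob sil 0.22 3500 [526. 266.] [26. 52.] 69.0 circ [525. 266.] row/col [41 11] [127  72]
[0.62563839 0.15896373 0.29984057] [0.62978463 0.23680517 0.26843273]
[ 0.003 -0.001 -0.07 ] [-0.1598 -0.1761 -0.0009]
```

move_arm:
  plan: [0,0,-0.07,-0.16,-0.176,0,0.07,0,0,-0.07,-0.16,-0.176,0,0.07,0,0,-0.07,-0.16,-0.176,0,0.07,0,0,-0.07,-0.16,-0.176,0,0.07,0,0,-0.07,-0.16,-0.176,0,0.07,0,0,-0.07,-0.16,-0.176,0,0.07,0,0,-0.07,-0.16,-0.176,0,0.07]

```text
clock: 21.18
position: [0.4393, 0.0123, 0.2979]
ee_rot: [0.707, 0.708, 0.0, -0.0]
ft_force: [-0.0, 0.2, -0.5]
grip_width: 0.817
grasp_force: 0.0
```

```bash
python3 - <<'E'
from h import *
near("small_bearing")
E
```

```text
small_bearing tip 0.88 [0.4385 0.0082 0.001 ]
small_bearing sil 0.76 1717 [439.  11.] [34. 37.] 0.1 circ [439.  11.] row/col [230 167] [275 214]
small_bearing sil 0.67 6407 [601.  97.] [86. 54.] 86.1 circ [601.  96.] row/col [438   0] [511 136]
[0.43934746 0.01228413 0.29788621] [0.43787888 0.09033995 0.2665332 ]
```

move_arm:
  plan: [0,0,0,-0.001,0,0.04,0.07,0,0,0,-0.001,0,0.08,0.068,0,0,0,-0.001,0,0.118,0.068,0,0,0,-0.001,0,0.118,0.068,0,0,0,-0.001,0,0.118,0.068,0,0,0,-0.001,0,0.118,0.028,0,0,0,-0.001,0,0.118,0.028,0,0,0,-0.001,0,0.118,0.028,0,0,0,-0.001,0,0.118,0.028,0,0,0,-0.001,0,0.118,0.028]

```text
clock: 22.58
position: [0.4394, 0.0105, 0.1814]
ee_rot: [0.707, 0.707, 0.0, 0.001]
ft_force: [-3.2, -0.3, 12.3]
grip_width: 0.386
grasp_force: 38.6
```

```bash
python3 - <<'E'
from h import *
p=manip.camera("top");M=c2w(p)
s=manip.silhouettes(p,"yellow_tray")[0]["pixels"].astype(np.uint8); c=max(cv2.findContours(s,0,2)[0],key=cv2.contourArea)
print(cv2.minAreaRect(ray(p,M,c[:,0],.009).astype(np.float32)[:,:2]*1000))
go((.639,-.135,.27,89),(.639,-.135,.20,89))
E
```

```text
((636.7318725585938, -168.16616821289062), (146.46046447753906, 79.18744659423828), 85.9620361328125)
[0.002 0.001 0.017] [-0.1455  0.1998 -0.0881]
[0.002 0.001 0.017] [-0.1455  0.1997 -0.0181]
```

move_arm:
  plan: [0,0,0,0,0,-0.05,0.028,0,0,0,0,0,-0.085,0.028,0,0,0.035,-0.2145,0.198,-0.088,0.028,0,0,0.035,-0.2145,0.198,-0.088,0.028,0,0,0.035,-0.2145,0.198,-0.088,0.028,0,0,0.035,-0.2145,0.198,-0.088,0.028,0,0,0.035,-0.2145,0.198,-0.088,0.028,0,0,0.035,-0.2145,0.198,-0.088,0.028,0,0,0.035,-0.2145,0.198,-0.06,0.028,0,0,0.035,-0.2145,0.198,-0.06,0.028]

```text
clock: 23.92
position: [0.6357, -0.2033, 0.2385]
ee_rot: [0.719, 0.695, -0.001, -0.002]
ft_force: [1.0, 0.1, -0.9]
grip_width: 0.385
grasp_force: 40.7
```

```bash
python3 - <<'E'
from h import *
near("yellow_tray","small_bearing",pic="w7")
E
```

```text
yellow_tray tip 0.98 [ 0.6426 -0.171  -0.0008]
yellow_tray sil 0.94 27212 [ 639. -162.] [132.  75.] 86.3 circ [ 640. -162.] row/col [191  23] [333 251]
small_bearing tip 0.63 [ 0.6316 -0.2075  0.0616]
[ 0.63568469 -0.20325322  0.23854766] [ 0.63689274 -0.12523889  0.20719565]
```

View pics/w7.png

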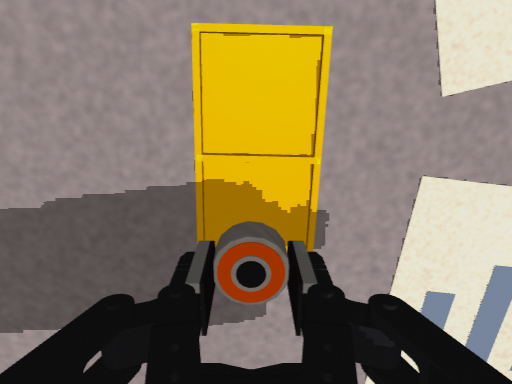

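```bash
python3 - <<'E'
from h import *
o=manip.get_obs(); p=manip.camera("wrist"); M=c2w(p,o)
q=ray(p,M,[[192,24],[332,28],[195.5,157],[320,159]],.009)[:,:2]; print(q.round(4))
d=q[1]-q[0]; print(np.degrees(np.arctan2(d[1],d[0])),(q[0]+q[1])/2,(q[2]+q[3])/2)
E
```

```text
[[ 0.6087 -0.0969]
 [ 0.6828 -0.1014]
 [ 0.6045 -0.1684]
 [ 0.6782 -0.1723]]
-3.488241253968447 [ 0.6457056  -0.09914483] [ 0.64136532 -0.17034663]
```

move_arm:
  plan: [0,0,0.025,-0.001,0.003,0.03,0.028,0,0,0.025,-0.001,0.003,0.045,0.028,0,0,0.025,-0.001,0.003,0.0535,0.028,0,0,0.025,-0.001,0.003,0.0535,0.028,0,0,0.025,-0.001,0.003,0.0535,0.028,0,0,0.025,-0.001,0.003,0.0535,0.045,0,0,0.025,-0.001,0.003,0.0535,0.05,0,0,0.025,-0.001,0.003,0.0535,0.055,0,0,0.025,-0.001,0.003,0.02,0.06,0,0,0.025,-0.001,0.003,-0.02,0.06,0,0,0.025,-0.001,0.003,-0.06,0.06]

```text
clock: 25.6
position: [0.6397, -0.2051, 0.3014]
ee_rot: [0.728, 0.686, -0.0, 0.0]
ft_force: [0.3, 0.2, 0.0]
grip_width: 0.705
grasp_force: 0.0
```

```bash
python3 - <<'E'
from h import *
near("small_bearing","brass_bush")
go((.437,-.166,.30,90))
E
```

```text
small_bearing tip 0.93 [ 0.6386 -0.2086  0.0062]
small_bearing sil 0.65 1713 [ 638. -206.] [38. 34.] 86.6 circ [ 639. -206.] row/col [229 164] [273 211]
brass_bush sil 0.96 472 [ 473. -162.] [29. 10.] 74.1 circ [ 468. -161.] row/col [  0 126] [ 15 167]
[ 0.63968305 -0.20505429  0.30139742] [ 0.64301108 -0.12717293  0.2699573 ]
[-0.    0.   -0.06] [ 0.0269 -0.2046 -0.0003]
```

move_arm:
  plan: [0,0,-0.06,0.027,-0.2045,0,0.06,0,0,-0.06,0.027,-0.2045,0,0.06,0,0,-0.06,0.027,-0.2045,0,0.06,0,0,-0.06,0.027,-0.2045,0,0.06,0,0,-0.06,0.027,-0.2045,0,0.06,0,0,-0.06,0.027,-0.2045,0,0.06]

```text
clock: 26.6
position: [0.4379, -0.1661, 0.2999]
ee_rot: [0.707, 0.707, 0.0, -0.0]
ft_force: [-0.1, -0.0, 0.1]
grip_width: 0.705
grasp_force: 0.0
```

```bash
python3 - <<'E'
from h import *
near("brass_bush",pic="w8")
E
```

```text
brass_bush tip 0.57 [ 0.4353 -0.164  -0.0008]
brass_bush sil 0.9 1621 [ 437. -156.] [32. 32.] 45.3 circ [ 437. -157.] row/col [230 158] [273 205]
[ 0.43790886 -0.1660817   0.29991076] [ 0.43657162 -0.08804488  0.26850986]
```

View pics/w8.png

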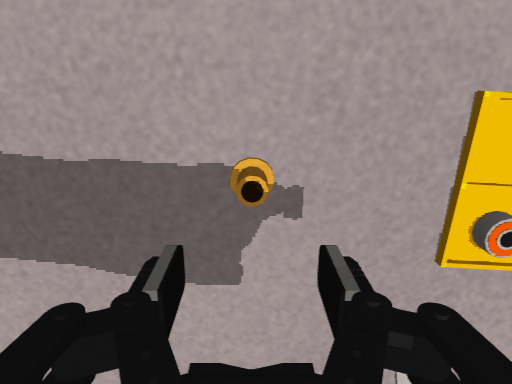

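move_arm:
  plan: [0,0,0,0.003,-0.001,0.04,0.06,0,0,0,0.003,-0.001,0.08,0.06,0,0,0,0.003,-0.001,0.114,0.06,0,0,0,0.003,-0.001,0.114,0.06,0,0,0,0.003,-0.001,0.114,0.06,0,0,0,0.003,-0.001,0.114,0.018,0,0,0,0.003,-0.001,0.114,0.018,0,0,0,0.003,-0.001,0.114,0.018,0,0,0,0.003,-0.001,0.114,0.018,0,0,0,0.003,-0.001,0.114,0.018,0,0,0,0.003,-0.001,0.114,0.018]

```text
clock: 28.12
position: [0.4367, -0.1631, 0.1872]
ee_rot: [0.707, 0.707, -0.0, 0.001]
ft_force: [-1.9, 0.3, 7.6]
grip_width: 0.266
grasp_force: 38.8
```

```bash
python3 - <<'E'
from h import *
go((.643,-.135,.27,86.5),(.643,-.135,.21,86.5))
E
```

```text
[0.001 0.001 0.061] [ 0.028   0.2064 -0.0826]
[0.001 0.001 0.061] [ 0.0281  0.2063 -0.0226]
```

move_arm:
  plan: [0,0,0,0,0,-0.05,0.018,0,0,0,0,0,-0.085,0.018,0,0,0.061,0.028,0.207,-0.085,0.018,0,0,0.061,0.028,0.207,-0.085,0.018,0,0,0.061,0.028,0.207,-0.085,0.018,0,0,0.061,0.028,0.207,-0.085,0.018,0,0,0.061,0.028,0.207,-0.085,0.018,0,0,0.061,0.028,0.207,-0.05,0.018,0,0,0.061,0.028,0.207,-0.022,0.018,0,0,0.061,0.028,0.207,-0.022,0.018,0,0,0.061,0.028,0.207,-0.022,0.018]

```text
clock: 29.5
position: [0.6432, -0.1353, 0.2098]
ee_rot: [0.729, 0.685, 0.0, 0.001]
ft_force: [0.4, 1.2, -0.0]
grip_width: 0.265
grasp_force: 39.8
```

```bash
python3 - <<'E'
from h import *
near("brass_bush",pic="w9")
E
```

```text
brass_bush tip 0.95 [ 0.641  -0.1345  0.0237]
brass_bush sil 0.93 4643 [ 640. -138.] [49. 31.] 80.3 circ [ 641. -139.] row/col [217 213] [284 306]
[ 0.64323703 -0.13525693  0.20975042] [ 0.64673943 -0.05740042  0.17827377]
```

View pics/w9.png

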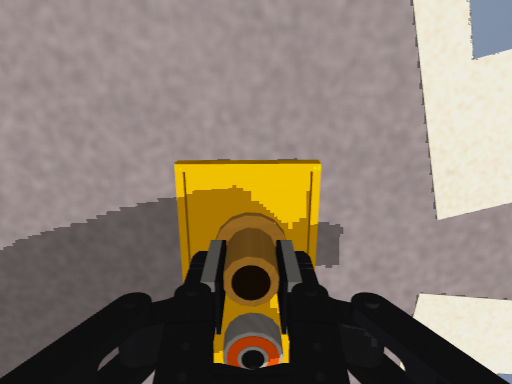

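Bush at about (252,280), flange centred between the walls (columns 185–315). Lower, release, retreat and move up.

move_arm:
  plan: [0,0,0,0,0,0.01,0.018,0,0,0,0,0,0.019,0.018,0,0,0,0,0,0.019,0.018,0,0,0,0,0,0.019,0.018,0,0,0,0,0,0.019,0.035,0,0,0,0,0,0.019,0.045,0,0,0,0,0,0.019,0.05,0,0,0,0,0,-0.02,0.05,0,0,0,0,0,-0.06,0.06,0,0,0,0,0,-0.1,0.06,0,0,0,-0.06,0,-0.15,0.06,0,0,0,-0.12,0,-0.2,0.06]

```text
clock: 31.15
position: [0.6372, -0.2314, 0.3895]
ee_rot: [0.728, 0.686, 0.0, 0.0]
ft_force: [0.8, -1.4, -0.7]
grip_width: 0.704
grasp_force: 0.0
```

move_arm:
  plan: [0,0,0,-0.06,0,0,0.06,0,0,0,-0.12,0,0,0.06,0,0,0,-0.18,-0.04,0,0.06,0,0,0,-0.2,-0.08,0,0.06,0,0,0,-0.2,-0.08,0,0.06]

```text
clock: 31.78
position: [0.5414, -0.43, 0.3879]
ee_rot: [0.731, 0.682, -0.002, 0.0]
ft_force: [0.0, 0.6, 0.6]
grip_width: 0.701
grasp_force: 0.0
```

```bash
python3 - <<'E'
from h import *
t=manip.camera("top"); s=manip.camera("scene")
a=cv2.resize(t["color"][80:270,90:440],None,fx=2,fy=2,interpolation=2); b=cv2.resize(s["color"][60:340],(700,383))[:220]
cv2.imwrite("pics/fin.png",a[:,:,::-1]); cv2.imwrite("pics/fins.png",s["color"][:,:,::-1])
M=c2w(t);print(manip.get_obs()["clock"])
for l in ("large_bearing","red_block","black_knob","small_bearing","brass_bush","green_block","steel_nut"):
    print(l,[w(M,d["position"]).round(3) for d in manip.tip_of(t,l)[:1]])
E
```

```text
31.875
large_bearing [array([0.627, 0.233, 0.001])]
red_block [array([0.618, 0.094, 0.001])]
black_knob [array([0.624, 0.169, 0.003])]
small_bearing [array([ 0.637, -0.204,  0.   ])]
brass_bush [array([ 0.644, -0.14 ,  0.001])]
green_block [array([0.518, 0.27 , 0.004])]
steel_nut [array([0.441, 0.167, 0.002])]
```

View pics/fin.png

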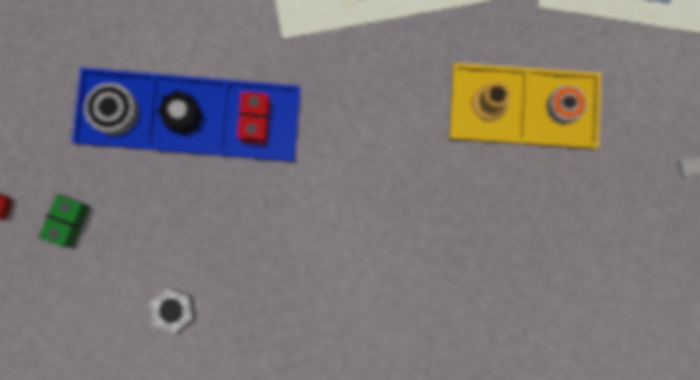

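View pics/fins.png

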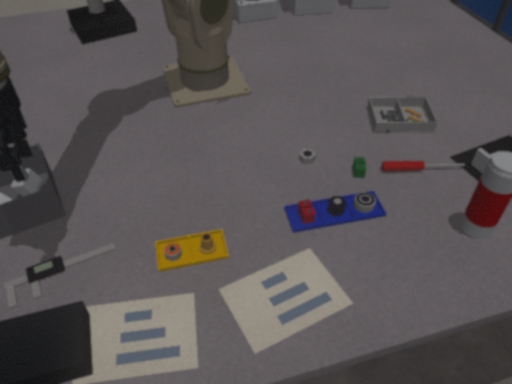

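Each of the five pieces sits upright in its own compartment, about centred. The green block and the nut have not moved, and the gripper is clear.

```bash
python3 -c "
from workcell import manip
print(manip.hand_in())"
```

```text
the job is handed in; nothing more can be done
None
```

Both kits are made up and the job is handed in at about 32 s: large bearing, red block and knob in the blue tray, small bearing and brass bush in the yellow tray, with the green block and steel nut left where they were and everything let go.

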